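# Lock a microplate into the shaker

### The arm

A 7-joint arm with a two-finger parallel gripper is mounted at the origin on a cart in front of the work surface, level with it; the furniture and walls round the work are solid. World frame = base frame: x ahead of the robot, y to its left, z up, the work surface at z = 0. Lengths are in m, angles in rad, forces in N, time in s.
With the tool pointing down it reaches from about 0.4 to 0.85 m from the base axis. Payload 10.4 kg.
Tool frame: the origin (TCP) lies at the centre of the arm's flange, where the gripper is bolted on; the fingertips stand 173 mm ahead of it and the grasp point (between the pads) lies 155 mm ahead of it; z points along the fingers, y is the line along which they close (so a half turn about z gives the same grasp; the last joint's range is limited). The gripper opens to 85 mm and grips with 20 to 120 N. Pads are 22 mm wide; open, the fingers measure 114 mm over their backs; the gripper's body (76 mm by 85 mm) begins 54 mm behind the grasp point. The pads swing forward as they close: fully open they stand 13 mm farther back than shut.
Start: joints at [-1.216, 0.332, -0.065, 1.46, 0.022, 1.35, -0.088], TCP at [0.231, 0.581, 0.405] pointing down, gripper open.
Joint ranges: [-2.6, 2.6], [-0.5, 2.12], [-1.47, 1.34], [0.16, 2.42], [-1.27, 4.41], [0.06, 2.06], [-2.6, 2.6]. Speed limits (rad/s): [2.22, 2.22, 2.79, 2.79, 3.14, 3.14, 3.14].

### API

Orientations are given as a 3x3 rotation matrix whose columns are the frame's x, y, z axes.
In Python, from cell import r gives the robot as it stands.
- The arm moves only by the shell command python3 -m pendant 'ROWS' [FORCE]. ROWS is JSON, a list of rows, each a list of 3 entries, a list of its own where there are three numbers: the shift along the world's x, y, z in units of 100 mm (1.0 is 100 mm), then the turn, a rotation vector about the world's x, y, z in units of 0.5 rad (1.0 is 0.5 rad), then the closure, from -1 (fully open) to 1 (shut). A call has 1 to 5 rows; each row is the pose to reach, as a shift and turn from the pose commanded when the call began; what a row does not reach only later rows make up. A row lasts 1/8 s, in which the tool goes at most 62.5 mm and 10.7 degrees, less where a joint would pass 70% of its speed; a pose out of reach is approached as far as the arm can. A call with a number of a shift or a turn outside -1 to 1 is refused whole. A call with a gripper value outside its range is refused whole. The fingers move at their own pace and stop on an object; FORCE is the grip in N (left out, the last holds). Time passes only in rows, so rows that repeat a pose let the fingers close. It gives the time, the measured TCP pose, the force, the opening and the grip force at its end, in the units of the state.
- r.sense(): the state, without advancing time (a new reading comes with each control period).
- r.snapshot(name): name is "scene" or "top"; returns the picture (480x640x3 uint8, red, green, blue); there is no depth.
- r.get_calibration(name): a dict with "fx", "fy", "cx", "cy" (pixels), "R" (3x3) and "t" (3): a world point X has camera coordinates R X + t. Camera axes: x right, y down, z forward; pixel columns grow to the right and rows downward; lengths in m; the calibration is good to about 2 mm. A picture is of the moment at which its call begins. get_calibration takes no time and is no camera call.
- r.hand_in(): hands the job in; it is judged then, once.
Trained networks look in the newest picture that a camera, given by its name, has taken for a name from the list of things; names that differ only in an ending like _2 or _b are one class to them, and where a whole thing is asked for, a point or a joint stands for the part that bears it (a point fixed in the world has none). Each returns a list of dicts, best first, with "p" (0 to 1); they miss things now and then, are a little off and sometimes report something else, mostly with a low value. They report only what shows in the picture. A call takes as long as a camera call.
- r.find_in(camera, thing): "box" ([left, top, right, bottom] in pixels, round what is visible of it).
The state is a dict: "clock": time; "qpos": joint angles; "qvel": joint speeds; "tau": joint torques, N m; "tcp_pos": TCP position; "tcp_rot": TCP orientation; "force": force on the tool from outside, world axes, zero at the start; "ft_torque": the same for the moment, N m; "finger_gap": finger opening in m; "gripper_force": force on a finger pad.
Only numpy, scipy, OpenCV 4.12 (cv2) and the standard library are available. Lean on these libraries where they do the work, as an engineer would, in place of code of your own. Each camera call takes 0.05 s, during which the arm holds its last target. There are 200 camera calls.

### The job

Get the microplate shaker ready to run: slide the 96-well plate on its platform fully home against the back stop, and swing the gate bar shut across the front of the plate until its nose has snapped down into the catch. Leave the plate lying flat and the things standing round the shaker where they are.

Things in the scene. Friction and masses are not known exactly. Their poses are not given: they have to be found in the camera images.
- shaker: Fixed microplate shaker, white housing 168 x 190 mm, grey sloping panel with two dials at the front. Origin: centre of its footprint on the bench; x to its back, y to its left, z up. On top a grey platform (x -63 to +69, y +-98, top z 62 mm) with a black mat (top z 64 mm) on which the plate slides between side guides (inner faces y +-65.5, x -36 to +54, tops z 76 mm).
- back_stop (a point): Middle of the front face of the upright stop at the back of the platform (shaker frame x +48, y 0, z 70 mm; the stop reaches up to z 78 mm). The plate is home when its rear edge touches this face. Its axes are the shaker's.
- plate_center (a point): Centre of the white 96-well plate, 85.5 mm along x, 127.8 mm along y, 14.4 mm high (its top is 7.2 mm above this point). Loose, about 0.1 kg, on the mat, its axes along the shaker's. It starts 12 to 30 mm short of the back stop, jutting past the line of the shut bar; home, its centre is at x +5 mm in the shaker's frame. The shut gate leaves it 2 to 4 mm of play.
- gate_pivot (a point): Point on the vertical pivot axis of the gate bar, at the front left corner of the platform (shaker frame x -45, y +82 mm), at the mid height of the bar (z 72 mm).
- gate_knob (a point): Centre of the black upright knob on the gate bar: 14 mm diameter, z 80 to 107 mm, 118 mm from the pivot axis; shut, it stands at x -45, y -36 mm in the shaker's frame. The aluminium bar (10 mm wide, z 66 to 78 mm) runs level and straight from the pivot, under the knob, to its forked end at 142 mm.
- catch (a point): Where the roller nose rests when latched: the notch of the steel catch at the front right corner of the platform (shaker frame x -45, y -81, z 72 mm). From the front the nose rides up a ramp (x -74 to -52 mm, crest z 74 mm), which tilts the tongue and lifts it about 6 mm, and snaps down into the notch (9 mm wide along x) before a tall stop (top z 88 mm).
- gate_swing (a joint): Swing of the gate about its vertical pivot, rad: 0 shut (bar along the shaker's -y, across the plate's front), growing as it opens; at 1.57 the bar points to the shaker's -x. It starts open at 0.95 to 1.45 and stays where it is left. Seen from above it shuts counter-clockwise. It swings with less than 1 N at the knob; its end stops are rigid.
- bottle: Reagent bottle with a black cap, 47 mm diameter, 102 mm tall, loose, left of the shaker; origin at the centre of its underside. A bystander.
- beaker: Small glass beaker, 60 mm diameter, 62 mm tall, loose, right of the shaker; origin at the centre of its underside. A bystander.
- timer: White lab timer, 62 x 68 x 19 mm, loose, right of the shaker and nearer the robot; origin at the centre of its underside. A bystander.
- gate_nose (a point): White roller nose (7 mm diameter, 163 mm from the pivot axis, z 72 mm) at the tip of the short steel latch tongue that is hinged in the bar's forked end and can tilt upward.
- gate_tongue (a joint): Upward tilt of the latch tongue, rad: 0 in line with the bar (also while the gate is open), about 0.2 when the nose is on the crest of the catch, 0 again once it has snapped into the notch. A spring holds it down with about 2 N; pushing the knob sideways with 1 to 4 N takes the nose up the ramp and over.

How it is judged:
At the end, for the whole second after the job is handed in: The gate bar is shut (swing under 0.03 rad) and still, with the nose of its tongue down in the notch of the catch (tongue tilt under 0.06 rad); the plate lies flat on the mat within about 4 mm of the back stop (value of joint gate_swing below 0.03 rad and value of joint gate_tongue below 0.06 rad and x of plate_center in the frame of shaker above 0.001 m and z of plate_center in the frame of shaker below 0.0745 m and angle between plate_center's own z axis and vertical below 0.04 rad and velocity of joint gate_swing between -0.05 and 0.05 rad/s); the robot touches nothing.
It fails at once if the bottle is shifted more than 3 cm or knocked over (distance of bottle from where it was at the start of the episode above 0.03 m or angle between bottle's own z axis and vertical above 0.5 rad).
It fails at once if the beaker is shifted more than 3 cm or knocked over (distance of beaker from where it was at the start of the episode above 0.03 m or angle between beaker's own z axis and vertical above 0.5 rad).
It fails at once if the timer is shifted more than 3 cm (distance of timer from where it was at the start of the episode above 0.03 m).
It fails at once if the plate is tipped up (angle between plate_center's own z axis and vertical above 0.35 rad).
It also fails if it takes over 48 s, if anything falls off the work surface, if the arm or the gripper's body presses on something with over 40 N, if the wrist force passes 120 N, or if a joint passes its speed limit or range.

## Working session

There is one attempt and no reset: what is moved stays moved. The work goes in short steps, Python scripts to look and compute and a shell command to move; the robot and the scene stay as the last step left them, time stands still between calls to the robot, and variables do not carry over. Pictures are saved under pics/ and viewed, at most 12 in all, crops included, and the job is handed in when it is done.

```bash
mkdir -p pics; cat > look.py <<'E'
from cell import r
import cv2, numpy as np, sys
n=sys.argv[1]
for c in ("scene","top"):
    im=r.snapshot(c); cv2.imwrite(f"pics/{c}_{n}.png",im[:,:,::-1])
E
python3 look.py 0; python3 - <<'E'
from cell import r
import numpy as np
np.set_printoptions(precision=3,suppress=True)
for c in ("scene","top"):
    k=r.get_calibration(c); print(c,k)
    for t in ("shaker","plate_center","gate_knob","gate_pivot","catch","gate_nose","bottle","beaker","timer"):
        print(t,[(np.round(d["box"]),round(d["p"],2)) for d in r.find_in(c,t)[:2]])
s=r.sense();print(s["clock"],s["tcp_pos"],s["tcp_rot"],s["finger_gap"])
E
```

```text
scene {'fx': 453.1099725425311, 'fy': 453.1099725425311, 'cx': 317.2231804299306, 'cy': 241.57591107121857, 'R': array([[ 0.833, -0.553, -0.014],
       [-0.372, -0.542, -0.754],
       [ 0.409,  0.633, -0.657]]), 't': array([-0.491,  0.288,  1.016])}
shaker [(array([252., 200., 362., 268.]), 0.94)]
plate_center [(array([301., 205., 340., 241.]), 0.94)]
gate_knob [(array([246., 207., 307., 221.]), 0.66)]
gate_pivot [(array([247., 198., 363., 264.]), 0.66), (array([247., 204., 306., 224.]), 0.43)]
catch [(array([248., 199., 360., 265.]), 0.59)]
gate_nose [(array([250., 203., 309., 223.]), 0.4)]
bottle [(array([258., 169., 274., 201.]), 0.63), (array([251., 196., 362., 268.]), 0.55)]
beaker [(array([415., 330., 450., 366.]), 0.65)]
timer [(array([347., 369., 386., 412.]), 0.88)]
top {'fx': 447.6029578349137, 'fy': 447.6029578349137, 'cx': 321.505790228392, 'cy': 241.07773046340702, 'R': array([[-0.028, -1.   , -0.002],
       [-0.995,  0.028, -0.096],
       [ 0.096, -0.   , -0.995]]), 't': array([0.01 , 0.593, 1.056])}
shaker [(array([233., 170., 329., 280.]), 0.93)]
plate_center [(array([250., 187., 312., 240.]), 0.89), (array([230., 214., 249., 289.]), 0.37)]
gate_knob [(array([231., 213., 248., 277.]), 0.8)]
gate_pivot [(array([234., 172., 331., 291.]), 0.76)]
catch [(array([234., 170., 330., 287.]), 0.57)]
gate_nose []
bottle [(array([149., 220., 179., 238.]), 0.7), (array([233., 170., 328., 288.]), 0.61)]
beaker [(array([463., 204., 494., 233.]), 0.84)]
timer []
1.0 [0.231 0.581 0.405] [[-0.929  0.369  0.   ]
 [ 0.369  0.929  0.   ]
 [-0.     0.    -1.   ]] 0.08555013339252628
```

```bash
python3 - <<'E'
import cv2
a=cv2.imread("pics/top_0.png"); cv2.imwrite("pics/tc0.png",cv2.resize(a[155:305,215:355],None,fx=4,fy=4,interpolation=cv2.INTER_CUBIC))
E
```

```text
(no output)
```

View pics/tc0.png

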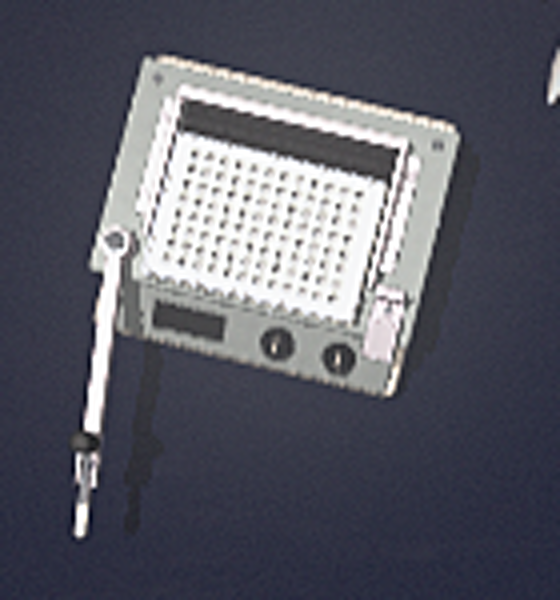

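View pics/scene_0.png

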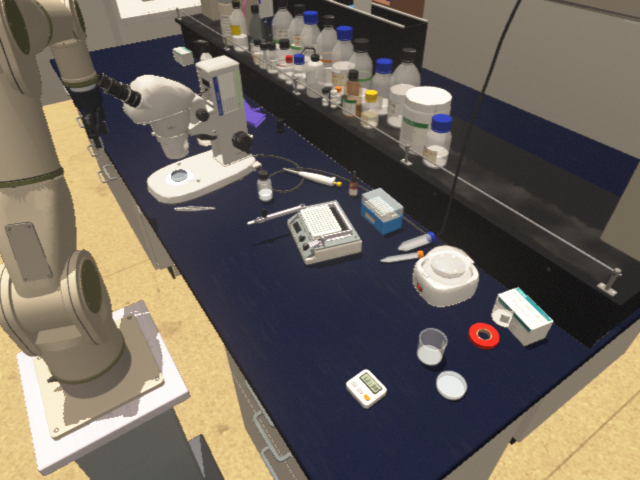

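```bash
cat > geo.py <<'E'
import numpy as np
from scipy.optimize import least_squares
from cell import r
np.set_printoptions(precision=4,suppress=True)
K=r.get_calibration("top")
def proj(X,k=K):
    c=np.atleast_2d(X)@np.array(k["R"]).T+k["t"]
    return np.c_[k["fx"]*c[:,0]/c[:,2]+k["cx"],k["fy"]*c[:,1]/c[:,2]+k["cy"]]
def ray(p,z,k=K):
    R=np.array(k["R"]);d=R.T@[(p[0]-k["cx"])/k["fx"],(p[1]-k["cy"])/k["fy"],1];o=-R.T@k["t"]
    return o+d*(z-o[2])/d[2]
def S(p,P):
    x,y,a=p;c,s=np.cos(a),np.sin(a);P=np.atleast_2d(P)
    return np.c_[x+c*P[:,0]-s*P[:,1],y+s*P[:,0]+c*P[:,1],P[:,2]]
E
python3 - <<'E'
from geo import *
import cv2
crop=lambda u:np.array(u)/4+[215-.375,155-.375]
P=np.array([[69,98,62],[69,-98,62],[-45,82,80],[-74,-81,68]])/1e3
U=crop([[148,57],[460,128],[117,240],[380,360]])
p=least_squares(lambda p:(proj(S(p,P))-U).ravel(),[.57,.08,-.2]).x
print(p,proj(S(p,P))-U)
kn=ray(crop([85,440]),.107);print("knob",kn)
c,s=np.cos(p[2]),np.sin(p[2]);d=np.array([[c,s],[-s,c]])@(kn[:2]-p[:2]);print("in shaker",d, d-[-.045,.082],np.hypot(*(d-[-.045,.082])),np.arctan2(-(d[0]+.045),-(d[1]-.082)))
for nm,q in(("plate backL",[192,137]),("plate backR",[393,178]),("frontL",[140,272]),("frontR",[355,322])):
    w=ray(crop(q),.0784);print(nm,np.array([[c,s],[-s,c]])@(w[:2]-p[:2]))
def ov(P): return [tuple(int(v) for v in (q-[215-.375,155-.375])*4) for q in proj(S(p,np.array(P)/1e3))]
im=cv2.imread("pics/tc0.png")
for poly in ([[69,98,62],[69,-98,62],[-63,-98,62],[-63,98,62]],[[48,60,78],[48,-60,78],[48,-60,64],[48,60,64]],[[-45,82,78],[-45,-81,78]],[[54,65.5,76],[-36,65.5,76]],[[54,-65.5,76],[-36,-65.5,76]]):
    cv2.polylines(im,[np.array(ov(poly))],len(poly)>2,(0,0,255),1)
cv2.imwrite("pics/ov0.png",im)
E
```

```text
[ 0.6762  0.08   -0.2635] [[-0.9065 -0.2706]
 [ 0.9923  0.7602]
 [ 0.1194  0.3382]
 [-0.2086 -0.8291]]
knob [0.538  0.1857 0.107 ]
in shaker [-0.1609  0.0661] [-0.1159 -0.0159] 0.1170230136414302 1.4341903978879347
plate backL [0.025  0.0553]
plate backR [ 0.0287 -0.0647]
frontL [-0.0592  0.0651]
frontR [-0.0585 -0.0632]
```

View pics/ov0.png

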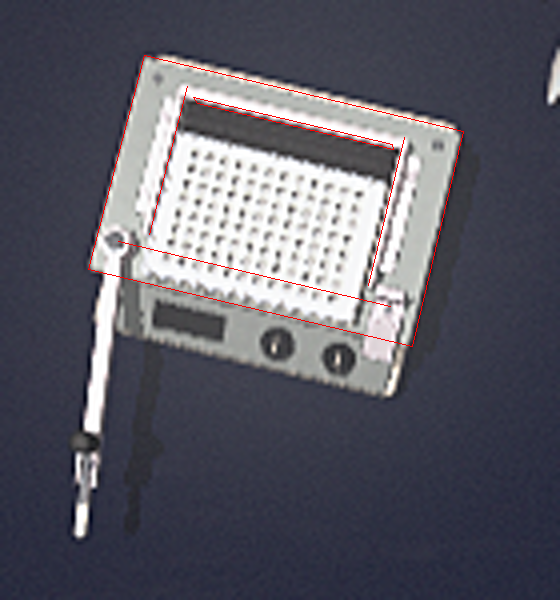

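```bash
python3 - <<'E'
from geo import *
k=r.get_calibration("scene")
for n,u,z in (("base L",(150,185),0),("base R",(258,165),0),("base near",(165,200),0),("eyepiece",(105,85),.25),("bottle",(265,199),0),("pen",(195,209),0)): print(n,ray(u,z,k))
E
```

```text
base L [0.3337 0.666  0.    ]
base R [0.7045 0.5671 0.    ]
base near [ 0.3464  0.5493 -0.    ]
eyepiece [0.3382 0.9797 0.25  ]
bottle [0.6232 0.3645 0.    ]
pen [ 0.4099  0.4452 -0.    ]
```

View pics/top_0.png

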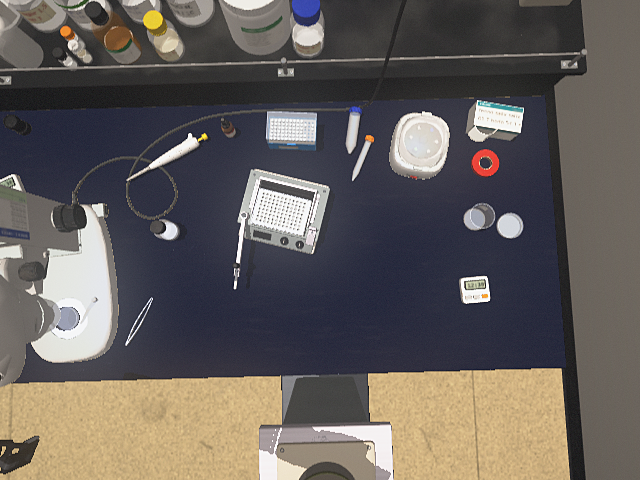

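```bash
P="python3 -m pendant"
$P '[[[0,-0.6,0],[0,0,0],1],[[0.1,-1,0],[0,0,0],1],[[0.1,-1,0],[0,0,0],1]]' 30
$P '[[[0.5,-0.6,0],[0,0,0],1],[[0.9,-1,0],[0,0,0.1],1],[[1,-1,0],[0,0,0.2],1]]'
$P '[[[0.5,-0.5,-0.2],[0,0,0],1],[[1,-1,-0.4],[0,0,0],1],[[1,-1,-0.4],[0,0,0],1]]'
$P '[[[0.5,-0.5,-0.2],[0,0,0],1],[[1,-1,-0.4],[0,0,0],1],[[1,-1,-0.4],[0,0,0],1],[[1,-1,-0.4],[0,0,0],1]]'
```

```text
clock: 1.38
tcp_pos: [0.242, 0.4785, 0.4053]
tcp_rot: [[-0.928, 0.372, 0.001], [0.372, 0.928, 0.0], [-0.001, 0.001, -1.0]]
force: [-0.5, -0.5, -0.3]
finger_gap: 0.0319
gripper_force: 0.0
clock: 1.75
tcp_pos: [0.3432, 0.3783, 0.4052]
tcp_rot: [[-0.961, 0.277, 0.001], [0.277, 0.961, 0.0], [-0.001, 0.0, -1.0]]
force: [-0.2, 0.2, -0.5]
finger_gap: 0.0
gripper_force: 0.0
clock: 2.12
tcp_pos: [0.4428, 0.2784, 0.3638]
tcp_rot: [[-0.961, 0.278, -0.0], [0.278, 0.961, -0.001], [-0.0, -0.001, -1.0]]
force: [0.6, 0.8, 0.7]
finger_gap: 0.0002
gripper_force: 0.0
clock: 2.62
tcp_pos: [0.5415, 0.1801, 0.324]
tcp_rot: [[-0.961, 0.277, -0.001], [0.277, 0.961, -0.001], [0.0, -0.001, -1.0]]
force: [-0.0, 1.0, -0.2]
finger_gap: -0.0001
gripper_force: 0.0
```

```bash
P="python3 -m pendant"
$P '[[[0.2,-0.4,0],[0,0,0],1],[[0.38,-0.76,-0.1],[0,0,0],1],[[0.38,-0.76,-0.5],[0,0,0],1],[[0.38,-0.76,-0.5],[0,0,0],1]]'
python3 look.py 1; python3 - <<'E'
import cv2,numpy as np
from geo import *
a=cv2.imread("pics/scene_1.png"); b=cv2.imread("pics/top_1.png")
s=r.sense(); t=s["tcp_pos"]; k=r.get_calibration("scene")
for h in (.155,.173,.186): print(h,proj(np.array(t)-[0,0,h],k),proj(np.array(t)-[0,0,h]))
x=cv2.resize(a[150:280,230:380],None,fx=4,fy=4,interpolation=cv2.INTER_CUBIC); cv2.imwrite("pics/sc1.png",x)
E
```

```text
clock: 3.12
tcp_pos: [0.5772, 0.1066, 0.2726]
tcp_rot: [[-0.962, 0.272, -0.005], [0.272, 0.962, -0.001], [0.005, -0.002, -1.0]]
force: [-1.2, -0.1, 0.2]
finger_gap: 0.0006
gripper_force: 0.0
0.155 [[291.8128 213.8639]] [[270.1082 245.0956]]
0.173 [[292.1455 219.0312]] [[271.0403 245.7905]]
0.186 [[292.382  222.7028]] [[271.6931 246.2772]]
```

View pics/sc1.png

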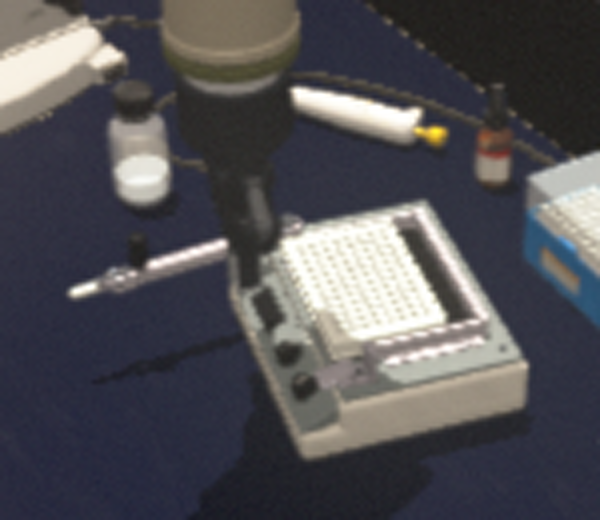

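```bash
P="python3 -m pendant"
$P '[[[0.2,-0.05,-0.1],[0,0,0],1],[[0.2,-0.05,-0.2],[0,0,0],1],[[0.2,-0.05,-0.26],[0,0,0],1],[[0.2,-0.05,-0.26],[0,0,0],1]]'
$P '[[[0,0,-0.03],[0,0,0],1],[[0,0,-0.03],[0,0,0],1],[[0,0,-0.03],[0,0,0],1]]'
python3 look.py 2; python3 - <<'E'
import cv2
a=cv2.imread("pics/scene_2.png")
cv2.imwrite("pics/sc2.png",cv2.resize(a[190:260,260:350],None,fx=8,fy=8,interpolation=cv2.INTER_CUBIC))
E
```

```text
clock: 3.72
tcp_pos: [0.598, 0.1005, 0.2487]
tcp_rot: [[-0.962, 0.274, -0.001], [0.274, 0.962, 0.0], [0.001, 0.0, -1.0]]
force: [-0.8, 1.1, 1.3]
finger_gap: 0.0001
gripper_force: 0.0
clock: 4.1
tcp_pos: [0.5985, 0.0999, 0.2459]
tcp_rot: [[-0.962, 0.274, 0.0], [0.274, 0.962, 0.0], [-0.0, 0.0, -1.0]]
force: [-0.1, -1.6, 0.7]
finger_gap: -0.0002
gripper_force: 0.0
```

View pics/sc2.png

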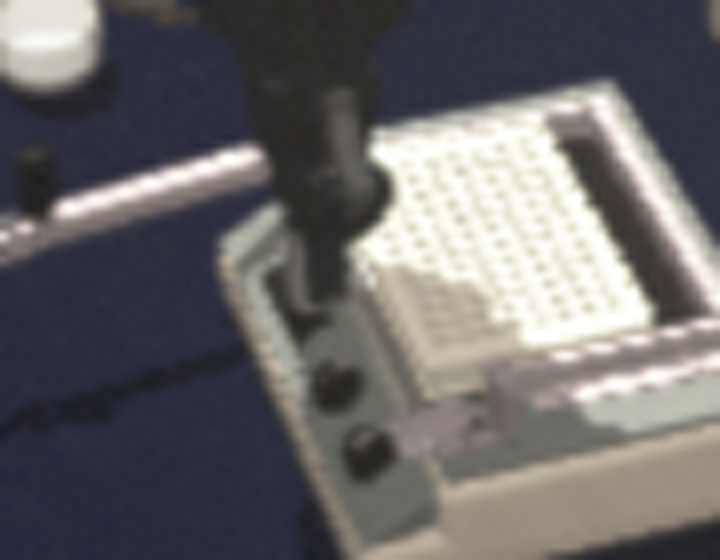

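```bash
P="python3 -m pendant"
$P '[[[0.05,-0.01,-0.02],[0,0,0],1],[[0.1,-0.03,-0.02],[0,0,0],1],[[0.14,-0.04,-0.02],[0,0,0],1],[[0.19,-0.05,-0.02],[0,0,0],1],[[0.19,-0.05,-0.02],[0,0,0],1]]'
$P '[[[0.03,-0.01,0],[0,0,0],1],[[0.05,-0.015,0],[0,0,0],1],[[0.05,-0.015,0],[0,0,0],1]]'
python3 look.py 3; python3 - <<'E'
import cv2
a=cv2.imread("pics/top_3.png");b=cv2.imread("pics/scene_3.png")
f=lambda a:cv2.resize(a,None,fx=4,fy=4,interpolation=cv2.INTER_CUBIC)
cv2.imwrite("pics/c3.png",cv2.hconcat([f(a[160:280,235:335]),f(b[170:290,275:375])]))
E
```

```text
clock: 4.82
tcp_pos: [0.6179, 0.0948, 0.2437]
tcp_rot: [[-0.962, 0.274, 0.0], [0.274, 0.962, -0.0], [-0.0, -0.0, -1.0]]
force: [0.7, -1.3, 0.0]
finger_gap: 0.0
gripper_force: 0.0
clock: 5.2
tcp_pos: [0.6227, 0.0933, 0.2438]
tcp_rot: [[-0.962, 0.274, 0.0], [0.274, 0.962, 0.0], [-0.0, 0.0, -1.0]]
force: [0.3, -0.7, 0.1]
finger_gap: 0.0003
gripper_force: 0.0
```

View pics/c3.png

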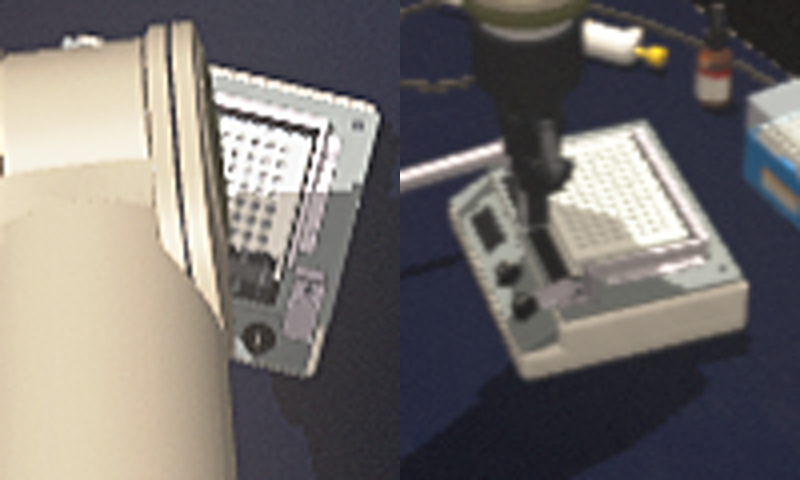

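```bash
P="python3 -m pendant"
for i in 1 2; do $P '[[[0.01,-0.003,0],[0,0,0],1],[[0.02,-0.005,0],[0,0,0],1],[[0.02,-0.005,0],[0,0,0],1]]' | grep -E "tcp_pos|force:"; done
```

```text
tcp_pos: [0.6246, 0.093, 0.2438]
force: [0.2, 0.6, -0.6]
gripper_force: 0.2
tcp_pos: [0.6266, 0.0924, 0.2437]
force: [0.1, 0.3, 0.7]
gripper_force: 0.1
```

```bash
P="python3 -m pendant"
$P '[[[0.01,-0.003,0],[0,0,0],1],[[0.015,-0.004,0],[0,0,0],1],[[0.015,-0.004,0],[0,0,0],1]]' | grep -E "tcp_pos|force:"
$P '[[[0.01,-0.003,0],[0,0,0],1],[[0.015,-0.004,0],[0,0,0],1],[[0.015,-0.004,0],[0,0,0],1]]' | grep -E "tcp_pos|force:"
```

```text
tcp_pos: [0.6281, 0.092, 0.2437]
force: [-0.4, -0.8, 0.8]
gripper_force: 0.2
tcp_pos: [0.6291, 0.0917, 0.2437]
force: [-6.1, 1.3, 3.9]
gripper_force: 2.8
```

```bash
P="python3 -m pendant"
$P '[[[-0.1,0.03,0],[0,0,0],1],[[-0.2,0.05,0.1],[0,0,0],1],[[-0.25,0.1,0.55],[0,0,0],1],[[-0.4,0.5,0.6],[0,0,-0.3],1],[[-0.6,0.8,0.6],[0,0,-0.6],1]]'|tail -6
$P '[[[-0.1,0.3,0],[0,0,-0.35],1],[[-0.28,0.5,0],[0,0,-0.7],1],[[-0.28,0.5,0],[0,0,-1],1]]'|tail -6
$P '[[[0,0,0],[0,0,-0.35],1],[[0,0,0],[0,0,-0.7],1],[[0,0,0],[0,0,-1],1],[[0,0,0],[0,0,-1],1]]'
python3 look.py 4; python3 - <<'E'
from geo import *
s=r.sense(); k=r.get_calibration("scene"); print(s["tcp_pos"])
for h in (.155,.173): print(proj(np.array(s["tcp_pos"])-[0,0,h],k))
import cv2
b=cv2.imread("pics/scene_4.png")
cv2.imwrite("pics/c4.png",cv2.resize(b[160:260,230:350],None,fx=6,fy=6,interpolation=cv2.INTER_CUBIC))
print(proj([[.538,.1857,.107],[.538,.1857,.08]],k))
E
```

```text
clock: 7.42
tcp_pos: [0.5689, 0.1731, 0.3056]
tcp_rot: [[-0.835, 0.55, 0.003], [0.55, 0.835, 0.002], [-0.001, 0.003, -1.0]]
force: [0.3, -0.1, -0.7]
finger_gap: 0.0001
gripper_force: 0.0
clock: 7.8
tcp_pos: [0.5398, 0.2241, 0.3045]
tcp_rot: [[-0.472, 0.882, 0.0], [0.882, 0.472, 0.002], [0.001, 0.001, -1.0]]
force: [0.6, -1.0, -0.7]
finger_gap: -0.0004
gripper_force: 0.0
clock: 8.3
tcp_pos: [0.5411, 0.2218, 0.3044]
tcp_rot: [[0.006, 1.0, 0.001], [1.0, -0.006, 0.001], [0.001, 0.001, -1.0]]
force: [0.3, 0.4, -0.7]
finger_gap: -0.0002
gripper_force: 0.0
[0.5413 0.2217 0.3042]
[[258.9916 189.9821]]
[[259.6149 195.2124]]
[[265.4366 208.6684]
 [266.2768 216.202 ]]
```

View pics/c4.png

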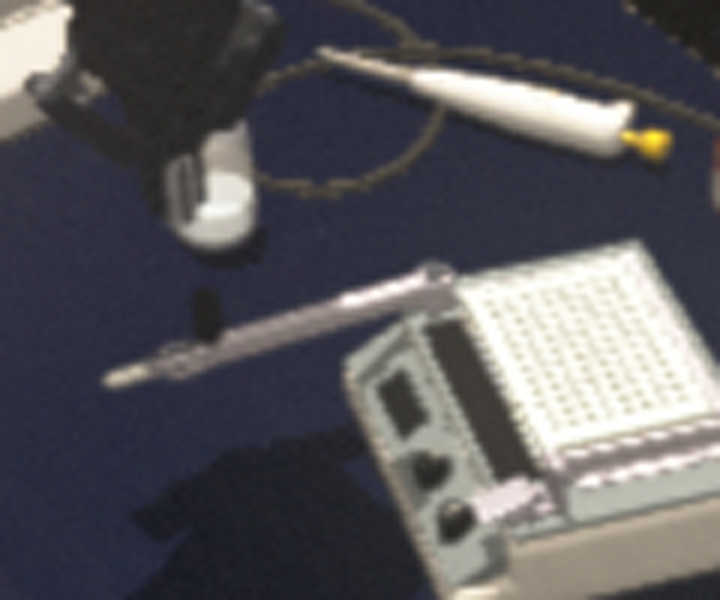

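```bash
cat > plan.py <<'E'
from geo import *
import sys
p=[.6762,.080,-.26]; d=.018
def pose(th):
    s,c=np.sin(th),np.cos(th)
    w=S(p,[-.045-.118*s-d*c,.082-.118*c+d*s,0])[0,:2]
    return np.array([*w,p[2]-th])
if __name__=="__main__":
    st=r.sense(); R=np.array(st["tcp_rot"]); cur=np.array([*st["tcp_pos"][:2],np.arctan2(-R[1,0],-R[0,0])])
    print("cur",cur)
    for th in map(float,sys.argv[1:]):
        e=pose(th)-cur; print(th, np.round(e/[.1,.1,.5],3))
E
python3 -m pendant '[[[0,0,-0.2],[0,0,0],1],[[0,0,-0.43],[0,0,-0.1],1],[[0,0,-0.43],[0,0,-0.2],1],[[0,0,-0.43],[0,0,-0.2],1]]'
python3 plan.py 1.45 1.35 1.25 1.15 1.05 .95
```

```text
clock: 8.9
tcp_pos: [0.5415, 0.2216, 0.2607]
tcp_rot: [[0.104, 0.995, 0.0], [0.995, -0.104, -0.0], [-0.0, 0.0, -1.0]]
force: [-0.8, -0.7, 0.4]
finger_gap: -0.0002
gripper_force: 0.0
cur [ 0.5415  0.2216 -1.6753]
1.45 [-0.02  -0.166 -0.069]
1.35 [-0.049 -0.282  0.131]
1.25 [-0.066 -0.4    0.331]
1.15 [-0.07  -0.519  0.531]
1.05 [-0.063 -0.638  0.731]
0.95 [-0.044 -0.756  0.931]
```

```bash
P="python3 -m pendant"
$P '[[[-0.02,-0.17,0],[0,0,-0.07],1],[[-0.05,-0.28,0],[0,0,0.13],1],[[-0.06,-0.34,0],[0,0,0.23],1],[[-0.066,-0.4,0],[0,0,0.33],1],[[-0.07,-0.46,0],[0,0,0.43],1]]'
python3 plan.py 1.1 1 .9 .8 .7 .6
```

```text
clock: 9.52
tcp_pos: [0.5345, 0.1741, 0.2612]
tcp_rot: [[-0.109, 0.994, 0.001], [0.994, 0.109, 0.0], [0.0, 0.001, -1.0]]
force: [0.2, 0.1, -0.0]
finger_gap: -0.0001
gripper_force: 0.2
cur [ 0.5345  0.1741 -1.4619]
1.1 [ 0.001 -0.104  0.204]
1.0 [ 0.014 -0.222  0.404]
0.9 [ 0.039 -0.339  0.604]
0.8 [ 0.075 -0.453  0.804]
0.7 [ 0.123 -0.562  1.004]
0.6 [ 0.181 -0.666  1.204]
```

```bash
P="python3 -m pendant"
$P '[[[0,-0.1,0],[0,0,0.2],1],[[0.015,-0.22,0],[0,0,0.4],1],[[0.04,-0.34,0],[0,0,0.6],1],[[0.075,-0.45,0],[0,0,0.8],1],[[0.123,-0.56,0],[0,0,1],1]]'
python3 plan.py .6 .5 .4 .35 .3 .25
python3 - <<'E'
from geo import *
r.snapshot("scene");print(r.find_in("scene","gate_knob")[:2])
E
```

```text
clock: 10.15
tcp_pos: [0.5468, 0.118, 0.2612]
tcp_rot: [[-0.573, 0.819, 0.001], [0.819, 0.573, 0.0], [-0.0, 0.001, -1.0]]
force: [-0.6, 0.8, -0.5]
finger_gap: -0.0003
gripper_force: 0.2
cur [ 0.5468  0.118  -0.9602]
0.6 [ 0.059 -0.106  0.2  ]
0.5 [ 0.127 -0.203  0.4  ]
0.4 [ 0.205 -0.294  0.6  ]
0.35 [ 0.247 -0.336  0.7  ]
0.3 [ 0.291 -0.376  0.8  ]
0.25 [ 0.337 -0.414  0.9  ]
[{'box': [278.2, 207.6, 304.7, 237.1], 'p': 0.68}]
```

```bash
P="python3 -m pendant"
$P '[[[0.06,-0.1,0],[0,0,0.2],1],[[0.127,-0.2,0],[0,0,0.4],1],[[0.205,-0.29,0],[0,0,0.6],1],[[0.29,-0.375,0],[0,0,0.8],1],[[0.337,-0.414,0],[0,0,0.9],1]]'
python3 plan.py .2 .15 .1 .06 .03 0 -.03
python3 look.py 5; python3 - <<'E'
import cv2
b=cv2.imread("pics/scene_5.png")
cv2.imwrite("pics/c5.png",cv2.resize(b[180:270,270:370],None,fx=6,fy=6,interpolation=cv2.INTER_CUBIC))
E
```

```text
clock: 10.88
tcp_pos: [0.5806, 0.0774, 0.261]
tcp_rot: [[-0.871, 0.492, 0.0], [0.492, 0.871, 0.0], [-0.0, 0.0, -1.0]]
force: [-0.7, -0.1, -0.1]
finger_gap: -0.0
gripper_force: 0.2
cur [ 0.5806  0.0774 -0.5138]
0.2 [ 0.047 -0.044  0.108]
0.15 [ 0.097 -0.077  0.208]
0.1 [ 0.148 -0.107  0.308]
0.06 [ 0.19  -0.13   0.388]
0.03 [ 0.222 -0.146  0.448]
0.0 [ 0.255 -0.16   0.508]
-0.03 [ 0.288 -0.174  0.568]
```

View pics/c5.png

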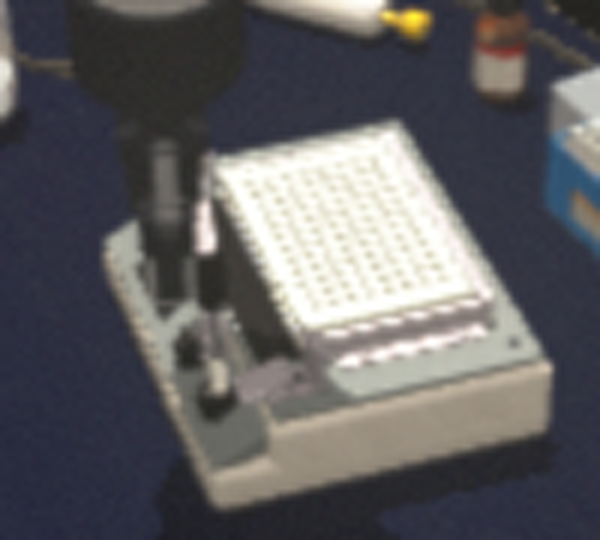

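```bash
P="python3 -m pendant"
$P '[[[0.047,-0.044,0],[0,0,0.1],1],[[0.097,-0.077,0],[0,0,0.2],1],[[0.123,-0.093,0],[0,0,0.26],1],[[0.148,-0.107,0],[0,0,0.3],1],[[0.17,-0.12,0],[0,0,0.35],1]]'
$P '[[[0.01,-0.005,0],[0,0,0.03],1],[[0.02,-0.01,0],[0,0,0.05],1],[[0.03,-0.015,0],[0,0,0.07],1],[[0.04,-0.02,0],[0,0,0.09],1],[[0.04,-0.02,0],[0,0,0.09],1]]'
python3 plan.py .03 0 -.03
```

```text
clock: 11.6
tcp_pos: [0.5961, 0.0672, 0.2607]
tcp_rot: [[-0.943, 0.333, -0.004], [0.333, 0.943, 0.001], [0.004, -0.0, -1.0]]
force: [-9.9, 2.4, 7.3]
finger_gap: 0.0001
gripper_force: 5.0
clock: 12.22
tcp_pos: [0.6009, 0.0646, 0.2608]
tcp_rot: [[-0.957, 0.29, -0.001], [0.29, 0.957, 0.0], [0.001, 0.0, -1.0]]
force: [-3.9, 0.9, 1.5]
finger_gap: -0.0004
gripper_force: 1.6
cur [ 0.6009  0.0646 -0.2947]
0.03 [ 0.019 -0.018  0.009]
0.0 [ 0.051 -0.032  0.069]
-0.03 [ 0.084 -0.046  0.129]
```

```bash
P="python3 -m pendant"
for i in 1 2 3; do $P '[[[0.005,-0.002,0],[0,0,0],1],[[0.01,-0.003,0],[0,0,0],1],[[0.01,-0.003,0],[0,0,0],1]]' | grep -E "tcp_pos|force: \["; done
```

```text
tcp_pos: [0.6027, 0.0638, 0.2608]
force: [0.1, 0.0, 1.5]
tcp_pos: [0.6036, 0.0636, 0.2607]
force: [0.4, 0.1, -0.7]
tcp_pos: [0.6046, 0.0633, 0.2607]
force: [0.7, 1.0, 0.7]
```

```bash
P="python3 -m pendant"
for i in 1 2; do $P '[[[0.005,-0.002,0],[0,0,0],1],[[0.01,-0.003,0],[0,0,0],1],[[0.01,-0.003,0],[0,0,0],1]]' | grep -E "tcp_pos|force: \["; done
python3 look.py 6; python3 - <<'E'
import cv2
b=cv2.imread("pics/scene_6.png")
cv2.imwrite("pics/c6.png",cv2.resize(b[180:270,270:370],None,fx=6,fy=6,interpolation=cv2.INTER_CUBIC))
E
```

```text
tcp_pos: [0.6054, 0.0631, 0.2607]
force: [-2.6, 0.1, 1.5]
tcp_pos: [0.6059, 0.0631, 0.2606]
force: [-7.9, 0.6, 4.9]
```

View pics/c6.png

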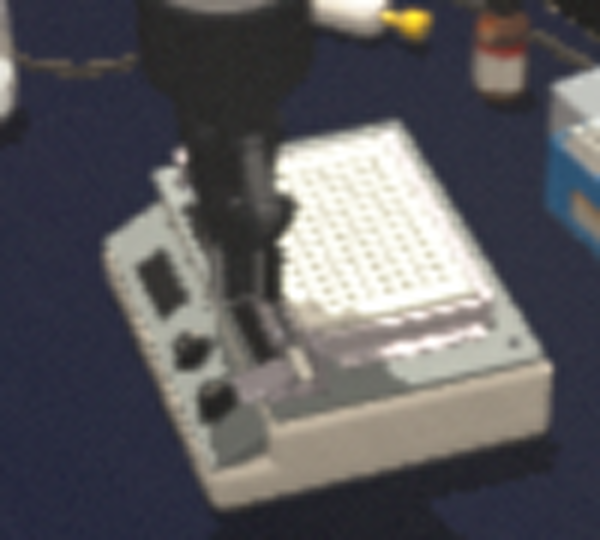

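```bash
P="python3 -m pendant"
$P '[[[-0.1,0.03,0],[0,0,0],1],[[-0.3,0.08,0],[0,0,0],1],[[-0.4,0.1,0.4],[0,0,0],1],[[-0.8,0.1,1],[0,0,0],1],[[-1,0.1,1],[0,0,0],1]]'
$P '[[[-0.5,0,0.5],[0,0,0],1],[[-0.5,0,0.5],[0,0,0],1],[[-0.5,0,0.5],[0,0,0],1],[[-0.5,0,0.5],[0,0,0],1]]'|tail -5
python3 look.py 7; python3 - <<'E'
import cv2
f=lambda b:cv2.resize(b,None,fx=6,fy=6,interpolation=cv2.INTER_CUBIC)
b=cv2.imread("pics/scene_7.png")
cv2.imwrite("pics/c7.png",f(b[180:270,270:370]))
E
```

```text
clock: 14.82
tcp_pos: [0.5062, 0.0726, 0.3642]
tcp_rot: [[-0.957, 0.289, 0.006], [0.289, 0.957, 0.002], [-0.005, 0.004, -1.0]]
force: [0.4, -0.1, -1.0]
finger_gap: 0.0001
gripper_force: 0.0
tcp_pos: [0.4569, 0.0727, 0.4096]
tcp_rot: [[-0.957, 0.289, -0.001], [0.289, 0.957, -0.001], [0.001, -0.001, -1.0]]
force: [0.1, -0.2, 0.1]
finger_gap: -0.0001
gripper_force: 0.0
```

View pics/c7.png

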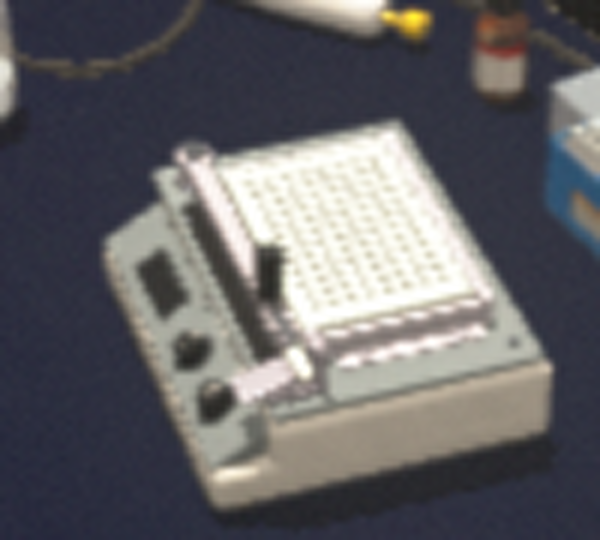

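```bash
python3 - <<'E'
from geo import *
k=r.get_calibration("scene");p=[.6762,.080,-.26]
f=lambda P:(proj(S(p,np.array(P)/1e3),k)-[270-.42,180-.42])*6
print("nose, lifted, knob top, knob bottom, nose@.05\n",f([[-45,-81,72],[-45,-81,78],[-45,-36,107],[-45,-36,80],[-53,-81,78]]))
print(r.hand_in())
E
```

```text
nose, lifted, knob top, knob bottom, nose@.05
 [[309.5545 369.762 ]
 [309.4406 359.7091]
 [276.5956 250.5714]
 [277.5615 296.3789]
 [292.6166 363.6196]]
the job is handed in; nothing more can be done
None
```

The job is handed in: the plate is pushed home against the back stop (contact felt at about 6 N), and the gate is swung to its end stop. The last picture and the forces show the nose past the crest and in the catch, but it is too coarse to measure the tongue's tilt. The arm is clear and touching nothing, and it went nowhere near the beaker or timer and only above the bottle.

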